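# Load the pull-out caddy over the basin and hold it out

### The job

Stand the two little bottles, one after the other, in the pull-out caddy, each upright and right down in the round pocket of its own size. Then press the release button on the caddy's telescoping arm all the way down, take the caddy by its upright post and pull it out past the first stop to the second stop, where the arm is at its full length. It springs back if let go, so finish still gripping the post and holding the caddy fully out with both bottles in it; leave the other things on the ledge where they are.

Things in the scene. Friction and masses are not known exactly. Their poses are not given: they have to be found in the camera images.
- slim_bottle: slim closed bottle, white with a grey cap, straight round sides, 24 mm across, 85 mm tall, about 50 g, standing upright loose on the ledge; origin at the centre of its underside, z up along the bottle
- stout_bottle: stout closed bottle, white with a grey cap, straight round sides, 38 mm across, 85 mm tall, about 110 g, standing upright loose on the ledge; origin at the centre of its underside, z up along the bottle
- rail: fixed steel bracket carrying the telescoping arm; origin on the ledge at the bracket's foot, z up. Its -x is the level direction in which the arm pulls out. In this frame: grey barrel 34 mm square, x -95 to +15 mm, y +-17, top 62 mm above the ledge; bracket plate at x +18, 90 mm wide, 88 mm tall. A 26 mm square steel middle tube and a 19 mm inner tube slide out of the barrel's -x end
- caddy_top (a point): centre of the top face of the caddy, a white block 100 (rail x) by 140 (rail y) mm on the inner tube, top 62 mm and underside 12 mm above the ledge (it hangs clear of it), with two round pockets in its top and the grip post; axes as rail, moves with the caddy; at rail x -152, y 0 mm when pushed in
- slim_pocket (a point): centre of the mouth of the narrow pocket, in the caddy's top face (62 mm above the ledge), moves with the caddy; axes as rail. Round, 30 mm wide with a 2 mm chamfer, 38 mm deep, closed floor 24 mm above the ledge. At rail x -132, y +38 mm when pushed in
- stout_pocket (a point): centre of the mouth of the wide pocket, in the caddy's top face (62 mm above the ledge), moves with the caddy; axes as rail. Round, 44 mm wide with a 2 mm chamfer, 38 mm deep, closed floor 24 mm above the ledge. At rail x -132, y -38 mm when pushed in; 76 mm between the pocket centres
- grip_post: upright white post on the caddy's front end, 22 mm square, rising 56 mm above the caddy's top face; origin at the centre of its upper end (118 mm above the ledge), sides along the rail's axes, moves with the caddy. At rail x -186, y 0 when pushed in, so 54 mm in x and 38 mm in y from either pocket's centre
- button_top (a point): centre of the top of the round release button, 26 mm across, on top of the barrel at rail x -60, y 0; 76 mm above the ledge when up, 68 mm when down, moves with the button. The steel collar around it stands 66 mm above the ledge
- button (a joint): release button, pressed straight down, in m: 0 up, 0.008 fully down. Takes about 3 N and stays down when let go. Until it is at least about 0.007 down a latch keeps the arm pushed in
- caddy (a joint): first draw of the telescoping arm (inner tube and caddy out of the middle tube), in m: 0 pushed in, 0.050 at its stop, the first stop. A spring draws it back with 2.5 to 3.3 N
- middle_tube (a joint): second draw (middle tube out of the barrel), in m: 0 pushed in, 0.050 at its stop, the second stop. A spring draws it back with 5 to 5.8 N, so it begins to come only after the first stop; fully out the caddy and its post have moved 100 mm along rail -x
- mug: pink mug, 78 mm across, 90 mm tall, handle on its +y side, not needed; origin at the centre of its underside
- jug: aluminium jug, 110 mm across, 130 mm tall, handle on its +y side reaching 90 mm from its axis, not needed; origin at the centre of its underside
- cup: white ceramic cup, 68 mm across, 65 mm tall, not needed; origin at the centre of its underside
- soap_tray: oval white soap tray, 136 by 84 mm, with a cake of soap, 34 mm tall in all, not needed; origin at the centre of its underside
- nail_brush: wooden nail brush lying bristles down, 90 by 40 mm, 26 mm tall, not needed; origin at the centre of its underside
- tumbler: steel tumbler, 66 mm across, 100 mm tall, not needed; origin at the centre of its underside
- brush_clip: fixed steel bracket with a spring clip holding a toothbrush upright, foot 60 by 70 mm, 178 mm tall with the brush, not needed; origin at the centre of its foot
Mind the look-alikes: they are no part of the job. What is shaped like the slim_bottle but blue is not meant.

How it is judged:
On the way, in this order (a step that is already met when the one before it is completed fails the run):
1. both bottles stand in their own pockets, let go, while the caddy is still pushed in and the button up (horizontal distance between slim_bottle and slim_pocket below 0.007 m and z of slim_bottle in the frame of slim_pocket below -0.031 m and angle between each of slim_bottle, stout_bottle's own z axis and vertical below 0.2 rad and horizontal distance between stout_bottle and stout_pocket below 0.007 m and z of stout_bottle in the frame of stout_pocket below -0.031 m and contact force between the fingers and slim_bottle below 0.2 N and contact force between the fingers and stout_bottle below 0.2 N and value of joint each of caddy, middle_tube below 0.006 m and value of joint button below 0.004 m), for 0.2 s.
2. the release button is fully down while the caddy is still pushed in (value of joint button above 0.0068 m and value of joint each of caddy, middle_tube below 0.006 m), for 0.1 s.
3. the caddy is gripped by its post and pulled out to the second stop (value of joint caddy above 0.044 m and value of joint middle_tube above 0.042 m and contact force between the fingers and grip_post above 2 N), for 0.2 s.
At the end, for the whole second after the job is handed in: Fingers still grip the post (over 2 N) and hold the caddy still at the second stop: first draw over 44 of 50 mm, second over 42 of 50 mm. Each bottle, untouched, in its own pocket: within 7 mm of its centre, tilt under 0.2 rad, underside over 31 mm below the mouth (38 mm deep) (all of step 3 and horizontal distance between slim_bottle and slim_pocket below 0.007 m and z of slim_bottle in the frame of slim_pocket below -0.031 m and angle between each of slim_bottle, stout_bottle's own z axis and vertical below 0.2 rad and horizontal distance between stout_bottle and stout_pocket below 0.007 m and z of stout_bottle in the frame of stout_pocket below -0.031 m and contact force between the fingers and slim_bottle below 0.2 N and contact force between the fingers and stout_bottle below 0.2 N and velocity of joint each of caddy, middle_tube below 0.02 m/s); the arm keeps its last pose, push and grip.
It fails at once if the mug, jug, cup, soap tray, nail brush or tumbler is moved more than 30 mm or tipped over (distance of any of mug, jug, cup, soap_tray, nail_brush, tumbler from where it was at the start of the episode above 0.03 m or angle between any of mug, jug, cup, soap_tray, nail_brush, tumbler's own z axis and vertical above 0.5 rad).
It also fails if it takes over 72 s, if anything falls off the work surface, if the arm or the gripper's body presses on something with over 40 N, if the wrist force passes 120 N, or if a joint passes its speed limit or range.

### The arm

A 6-joint arm with a two-finger parallel gripper is mounted at the origin on the work surface. World frame = base frame: x ahead of the robot, y to its left, z up, the work surface at z = 0. Lengths are in m, angles in rad, forces in N, time in s.
With the tool pointing down it reaches from about 0.35 to 0.85 m from the base axis. Payload 8.1 kg.
Tool frame: the origin (TCP) lies between the finger pads; the fingertips stand 17 mm ahead of it and the grasp point (between the pads) lies 2 mm behind it; z points along the fingers, y is the line along which they close (so a half turn about z gives the same grasp; the last joint's range is limited). The gripper opens to 85 mm and grips with 20 to 120 N. Pads are 22 mm wide; open, the fingers measure 114 mm over their backs; the gripper's body (76 mm by 85 mm) begins 54 mm behind the grasp point. The pads swing forward as they close: fully open they stand 13 mm farther back than shut.
Start: joints at [-1.403, 0.13, 1.488, -0, 1.523, -0.085], TCP at [0.15, -0.581, 0.248] pointing down, gripper open.
Joint ranges: [-2.96, 2.96], [-0.89, 2.26], [0.02, 2.5], [-1.34, 4.48], [0, 2.73], [-2.66, 2.66]. Speed limits (rad/s): [2.39, 2.39, 2.79, 3.14, 3.14, 3.14].

### API

Orientations are given as a unit quaternion [w, x, y, z].
In Python, from plant import arm gives the robot as it stands.
- The arm moves only by the tool drive_tool, never from a script. Its argument "moves" is a list of rows, each an object of numbers: "fingers": the closure in counts, from 0 (fully open) to 255 (shut); "x", "y", "z": the shift along the tool's x, y, z in cm; "ax", "ay", "az": the turn, a rotation vector about the tool's x, y, z in degrees. A call has 1 to 10 rows; each row shifts and turns the commanded pose from where the row before left it, along the tool's axes as they then stand; what a row does not reach is not made up. A row lasts 1/8 s, in which the tool goes at most 62.5 mm and 10.7 degrees, less where a joint would pass 70% of its speed; a pose out of reach is approached as far as the arm can. A call with a gripper value outside its range is refused whole. The fingers move at their own pace and stop on an object; the grip force is fixed at half the most. Time passes only in rows, so rows that do not move let the fingers close. It gives the time, the measured TCP pose, the force, the opening and the grip force at its end, in the units of the state.
- arm.sense(): the state, without advancing time (a new reading comes with each control period).
- arm.snapshot(name): name is "scene" or "top"; returns (picture, depth): 400x640x3 uint8, blue, green, red; 400x640 float32, m along the optical axis (not along the pixel's ray), 0 where there is no reading.
- arm.camera_info(name): a dict with "K" (3x3 intrinsics, pixels), "R" (3x3) and "t" (3): a world point X has camera coordinates R X + t. Camera axes: x right, y down, z forward; pixel columns grow to the right and rows downward; lengths in m; the calibration is good to about 2 mm. A picture is of the moment at which its call begins. camera_info takes no time and is no camera call.
- arm.hand_in(): hands the job in; it is judged then, once.
Trained networks look in the newest picture that a camera, given by its name, has taken for a name from the list of things; names that differ only in an ending like _2 or _b are one class to them, and where a whole thing is asked for, a point or a joint stands for the part that bears it (a point fixed in the world has none). Each returns a list of dicts, best first, with "confidence" (0 to 1); they miss things now and then, are a little off and sometimes report something else, mostly with a low value. They report only what shows in the picture. A call takes as long as a camera call. They do not tell look-alikes from the thing itself.
- arm.find_in(name, camera): "rect" ([left, top, width, height] in pixels, round what is visible of it).
- arm.trace(name, camera): "region" (400x640 bool, what is visible of it) and "rect" ([left, top, width, height] in pixels, round what is visible of it).
- arm.landmark_of(name, camera): "uv" ([column, row] in pixels: a listed point, or the origin of a listed thing).
The state is a dict: "time": time; "joint_pos": joint angles; "qvel": joint speeds; "joint_torque": joint torques, N m; "tool_pos": TCP position; "tool_rot": TCP orientation; "contact_force": force on the tool from outside, world axes, zero at the start; "wrist_torque": the same for the moment, N m; "finger_gap": finger opening in m; "finger_force": force on a finger pad.
Only numpy, scipy, OpenCV 4.12 (cv2) and the standard library are available. Lean on these libraries where they do the work, as an engineer would, in place of code of your own. Each camera call takes 0.05 s, during which the arm holds its last target. There are 200 camera calls.

## Working session

There is one attempt and no reset: what is moved stays moved. The work goes in short steps, Python scripts to look and compute and a tool call to move; the robot and the scene stay as the last step left them, time stands still between calls to the robot, and variables do not carry over. Pictures are saved under pics/ and viewed, at most 10 in all, crops included, and the job is handed in when it is done.

Besides the shell and the picture viewer there is one more tool, called after "Call:" as name(argument=value, ...), one argument or row to a line, values as JSON. drive_tool: Moves the arm, as the interface text tells. Its arguments: {"type":"object","properties":{"moves":{"type":"array","items":{"type":"object","properties":{"fingers":{"type":"number"},"x":{"type":"number"},"y":{"type":"number"},"z":{"type":"number"},"ax":{"type":"number"},"ay":{"type":"number"},"az":{"type":"number"}}}}},"required":["moves"]}

```bash
mkdir -p pics; ls; cat > h.py <<'E'
import numpy as np, cv2
from plant import arm
def cam(n):
    c=arm.camera_info(n); return [np.array(c[k]) for k in("K","R","t")]
def ray(n,uv,z):
    "world point on pixel ray at height z"
    K,R,t=cam(n); d=R.T@np.linalg.inv(K)@np.array([uv[0],uv[1],1.]); o=-R.T@t.ravel()
    return o+d*(z-o[2])/d[2]
def proj(n,X):
    K,R,t=cam(n); p=K@(R@np.array(X)+t.ravel()); return p[:2]/p[2]
def cloud(n,depth):
    K,R,t=cam(n); v,u=np.mgrid[:400,:640]
    P=np.stack([(u-K[0,2])/K[0,0]*depth,(v-K[1,2])/K[1,1]*depth,depth],-1)
    return (P-t.ravel())@R
E
python3 - <<'E'
from h import *
for n in("scene","top"):
    im,d=arm.snapshot(n); cv2.imwrite(f"pics/{n}0.png",im); np.save(n+"0.npy",d)
    K,R,t=cam(n); print(n,K[0,0],-R.T@t.ravel(),R[2])
    for o in("slim_bottle","stout_bottle","rail","caddy_top","slim_pocket","stout_pocket","grip_post","button_top"):
        print(o,[(np.round(r["uv"]).tolist(),round(r["confidence"],2)) for r in arm.landmark_of(o,n)][:4])
s=arm.sense();print(s["time"],s["tool_pos"],s["tool_rot"])
E
```

```text
pics
scene 369.24513513728596 [1.1242118  0.02861507 1.00014155] [-0.53690336 -0.02765545 -0.84319035]
slim_bottle [([214.0, 258.0], 0.66), ([202.0, 218.0], 0.59), ([194.0, 236.0], 0.54)]
stout_bottle [([258.0, 195.0], 0.67)]
rail [([379.0, 222.0], 0.82)]
caddy_top [([331.0, 204.0], 0.63)]
slim_pocket [([341.0, 190.0], 0.63)]
stout_pocket [([332.0, 215.0], 0.86)]
grip_post [([215.0, 259.0], 0.74), ([334.0, 215.0], 0.73), ([319.0, 194.0], 0.48)]
button_top [([339.0, 194.0], 0.51), ([361.0, 206.0], 0.43)]
top 476.318264085478 [0.37706952 0.01608572 1.81563894] [ 1.14548437e-01 -9.72072881e-04 -9.93417189e-01]
slim_bottle [([420.0, 194.0], 0.57), ([416.0, 211.0], 0.4)]
stout_bottle [([395.0, 175.0], 0.65), ([371.0, 231.0], 0.64)]
rail [([270.0, 207.0], 0.59)]
caddy_top [([313.0, 212.0], 0.71)]
slim_pocket [([306.0, 225.0], 0.93), ([442.0, 191.0], 0.3)]
stout_pocket [([304.0, 203.0], 0.76), ([203.0, 243.0], 0.51)]
grip_post [([320.0, 212.0], 0.56)]
button_top [([288.0, 206.0], 0.51)]
0.9 [ 0.15012645 -0.58092565  0.24830001] [2.69263905e-06 9.92016979e-01 1.26104372e-01 7.51607420e-06]
```

```bash
python3 - <<'E'
import cv2
a=cv2.imread("pics/scene0.png");b=cv2.imread("pics/top0.png")
cv2.imwrite("pics/s1.png",cv2.resize(a[130:330,130:430],None,fx=2.66,fy=2.66,interpolation=2))
cv2.imwrite("pics/t1.png",cv2.resize(b[120:300,200:480],None,fx=2.85,fy=2.85,interpolation=2))
E
```

```text
(no output)
```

View pics/s1.png

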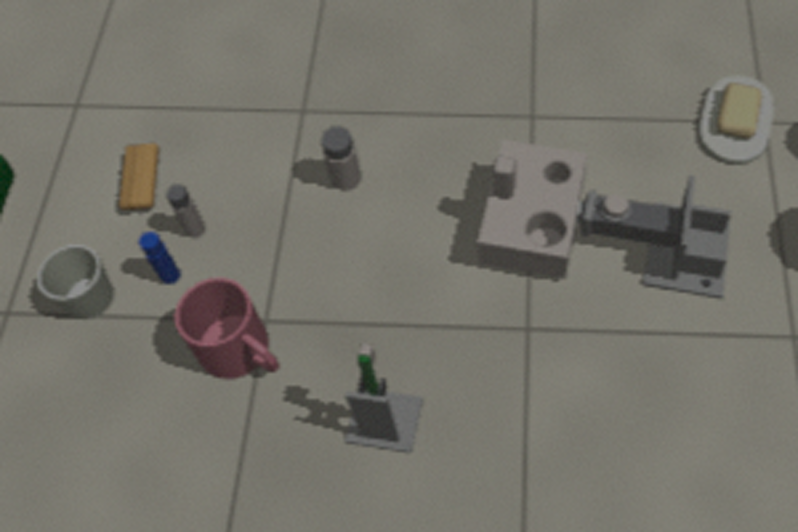

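View pics/t1.png

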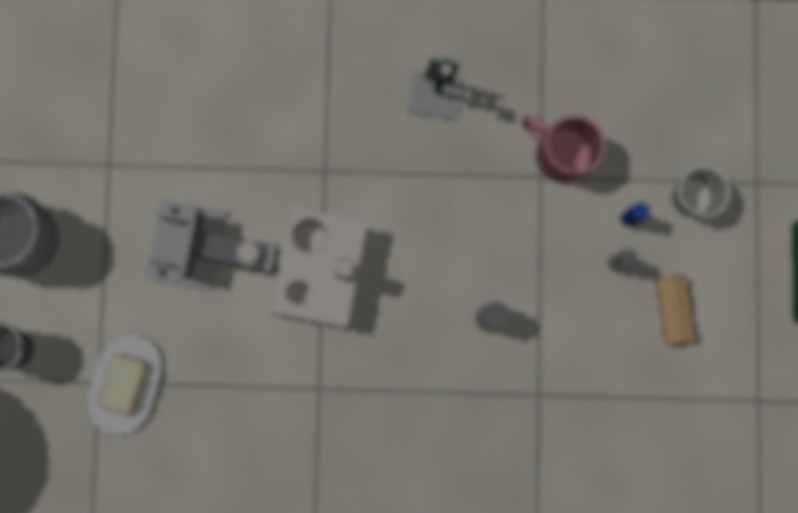

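Slim bottle: scene (199,209), top (419,212). It could be mistaken for the blue look-alike at scene (190,227), top (423,195), or for the post. White with a grey cap means slim is the one at (199,209). Stout is at scene (259,189), top (373,231). Next I measure with depth.

```bash
cat > m.py <<'E'
from h import *
from scipy import ndimage as ni
def blobs(n,d,lo,hi,box,minpx=6):
    P=cloud(n,d); m=(P[...,2]>lo)&(P[...,2]<hi)&(d>0)
    u0,v0,u1,v1=box; b=np.zeros_like(m); b[v0:v1,u0:u1]=1
    l,k=ni.label(m&b); out=[]
    for i in range(1,k+1):
        q=P[l==i]
        if len(q)>=minpx:
            r=(q.max(0)+q.min(0))/2
            v,u=np.nonzero(l==i); out.append((len(q),np.round([u.mean(),v.mean()],1).tolist(),q.mean(0).round(4).tolist(),np.ptp(q,axis=0).round(3).tolist()))
    return out
E
python3 - <<'E'
from m import *
B={"top":(240,140,460,260),"scene":(140,150,420,300)}
for n in("scene","top"):
    d=np.load(n+"0.npy")
    for lo,hi in((.078,.095),(.106,.125),(.053,.068),(.07,.08)):
        print(n,lo)
        for b in blobs(n,d,lo,hi,B[n],4): print("  ",b)
    for f in("top0","scene0"):pass
# caddy top face rectangle from top cam
d=np.load("top0.npy");P=cloud("top",d)
l,k=ni.label((P[...,2]>.055)&(P[...,2]<.07)); i=max(range(1,k+1),key=lambda i:(l[150:260,285:340]==i).sum())
v,u=np.nonzero(l==i); 
q=np.array([ray("top",(a,b),.062)[:2] for a,b in zip(u,v)])
print(cv2.minAreaRect((q*1000).astype(np.float32)),len(q))
E
```

```text
scene 0.078
   (92, [255.7, 182.0], [0.4789, -0.1873, 0.0833], [0.034, 0.035, 0.008])
   (67, [387.9, 208.9], [0.564, 0.2075, 0.0863], [0.088, 0.018, 0.013])
   (20, [318.6, 199.9], [0.5398, 0.0067, 0.0865], [0.006, 0.021, 0.017])
   (42, [195.7, 202.1], [0.5565, -0.3556, 0.0829], [0.021, 0.021, 0.008])
   (46, [185.3, 220.1], [0.6181, -0.3722, 0.0829], [0.021, 0.021, 0.008])
   (202, [209.7, 247.3], [0.7016, -0.285, 0.0861], [0.078, 0.078, 0.016])
   (38, [268.9, 284.3], [0.8011, -0.1123, 0.0871], [0.006, 0.039, 0.017])
scene 0.106
   (58, [318.7, 192.5], [0.5324, 0.0067, 0.1147], [0.023, 0.023, 0.013])
   (110, [268.2, 277.8], [0.794, -0.1115, 0.1149], [0.029, 0.039, 0.018])
scene 0.053
   (1063, [329.9, 204.8], [0.5385, 0.0404, 0.0604], [0.153, 0.118, 0.014])
   (38, [257.4, 189.1], [0.4903, -0.1837, 0.0614], [0.02, 0.036, 0.014])
   (368, [367.8, 210.9], [0.5572, 0.1526, 0.0608], [0.064, 0.115, 0.015])
   (23, [198.2, 207.8], [0.5626, -0.3531, 0.0606], [0.02, 0.02, 0.013])
   (178, [155.2, 232.2], [0.648, -0.4598, 0.0605], [0.067, 0.067, 0.014])
   (25, [188.6, 225.8], [0.6239, -
[... 2983 characters left out ...]
, 0.013])
   (4, [443.5, 194.0], [0.6174, -0.445, 0.0621], [0.001, 0.01, 0.009])
   (211, [280.9, 207.3], [0.551, 0.157, 0.0608], [0.05, 0.112, 0.015])
   (5, [416.2, 210.8], [0.5518, -0.3436, 0.0629], [0.011, 0.005, 0.007])
   (10, [324.4, 212.7], [0.5356, -0.0044, 0.0595], [0.022, 0.004, 0.011])
top 0.07
   (4, [354.0, 148.2], [0.7784, -0.1082, 0.0747], [0.003, 0.008, 0.008])
   (18, [388.6, 162.7], [0.7269, -0.2375, 0.0762], [0.014, 0.025, 0.01])
   (11, [424.2, 193.7], [0.6143, -0.3698, 0.0773], [0.019, 0.011, 0.008])
   (29, [287.0, 208.5], [0.546, 0.1333, 0.0747], [0.026, 0.022, 0.01])
((533.1686401367188, 43.57211685180664), (99.82069396972656, 140.08447265625), 80.75094604492188) 745
```

```bash
cat > g.py <<'E'
import sys; from h import *
from scipy.spatial.transform import Rotation as Ro
YAW=81.5
def go(x,y,z,yaw=YAW):
    s=arm.sense(); w=s["tool_rot"]; R=Ro.from_quat([*w[1:],w[0]])
    a=np.radians(yaw); Y=-np.array([np.cos(a),np.sin(a),0]); Z=np.array([0,0,-1.]); T=np.stack([np.cross(Y,Z),Y,Z],1)
    d=np.array([x,y,z])-s["tool_pos"]
    print("t",s["time"],"now",np.round(s["tool_pos"],4),"gap",s["finger_gap"],"F",np.round(s["contact_force"],1),
     "\n turn",np.round((R.inv()*Ro.from_matrix(T)).as_rotvec(degrees=True),2),"then shift cm (tool)",np.round(T.T@d*100,2),"or before turn",np.round(R.inv().apply(d)*100,2))
if __name__=="__main__": go(*map(float,sys.argv[1:]))
E
python3 g.py .477 -.186 .062
```

```text
t 0.9 now [ 0.1501 -0.5809  0.2483] gap 0.08530481815075164 F [-0.8  0.3 -0.1] 
 turn [ 0.   -0.   22.99] then shift cm (tool) [ 26.49 -43.89  18.63] or before turn [ 41.53 -30.06  18.63]
```

Call:
drive_tool(
  moves=[
    {"az": 7.7,"fingers": 0},
    {"az": 7.7},
    {"az": 7.6},
    {"x": 2.65,"y": -4.39},
    {"x": 2.65,"y": -4.39},
    {"x": 2.65,"y": -4.39},
    {"x": 2.65,"y": -4.39},
    {"x": 2.65,"y": -4.39},
    {"x": 2.65,"y": -4.39},
    {"x": 2.65,"y": -4.39},
  ],
)

```text
invalid input
```

Call:
drive_tool(
  moves=[
    {"x": 2.65,"y": -4.39},
    {"x": 2.65,"y": -4.39},
    {"x": 2.65,"y": -4.39,"z": 2},
    {"z": 4},
    {"z": 3},
    {},
  ],
)

```text
invalid input
```

```bash
python3 g.py .477 -.186 .062
```

```text
t 0.9 now [ 0.1501 -0.5809  0.2483] gap 0.08530481815075164 F [-0.8  0.3 -0.1] 
 turn [ 0.   -0.   22.99] then shift cm (tool) [ 26.49 -43.89  18.63] or before turn [ 41.53 -30.06  18.63]
```

Call:
drive_tool(
  moves=[
    {"x": 0,"y": 0,"z": 0,"ax": 0,"ay": 0,"az": 7.7,"fingers": 0},
    {"x": 0,"y": 0,"z": 0,"ax": 0,"ay": 0,"az": 7.7,"fingers": 0},
    {"x": 0,"y": 0,"z": 0,"ax": 0,"ay": 0,"az": 7.6,"fingers": 0},
    {"x": 2.65,"y": -4.39,"z": 0,"ax": 0,"ay": 0,"az": 0,"fingers": 0},
    {"x": 2.65,"y": -4.39,"z": 0,"ax": 0,"ay": 0,"az": 0,"fingers": 0},
    {"x": 2.65,"y": -4.39,"z": 0,"ax": 0,"ay": 0,"az": 0,"fingers": 0},
    {"x": 2.65,"y": -4.39,"z": 0,"ax": 0,"ay": 0,"az": 0,"fingers": 0},
    {"x": 2.65,"y": -4.39,"z": 0,"ax": 0,"ay": 0,"az": 0,"fingers": 0},
    {"x": 2.65,"y": -4.39,"z": 0,"ax": 0,"ay": 0,"az": 0,"fingers": 0},
    {"x": 2.65,"y": -4.39,"z": 0,"ax": 0,"ay": 0,"az": 0,"fingers": 0},
  ],
)

```text
time: 2.15
tool_pos: [0.3799, -0.3032, 0.2486]
tool_rot: [0.0, 0.997, -0.074, 0.0]
contact_force: [0.1, -0.8, -0.2]
finger_gap: 0.0854
finger_force: 0.0
```

Call:
drive_tool(
  moves=[
    {"x": 2.65,"y": -4.39,"z": 0,"ax": 0,"ay": 0,"az": 0,"fingers": 0},
    {"x": 2.65,"y": -4.39,"z": 0,"ax": 0,"ay": 0,"az": 0,"fingers": 0},
    {"x": 2.65,"y": -4.39,"z": 0,"ax": 0,"ay": 0,"az": 0,"fingers": 0},
    {"x": 0,"y": 0,"z": 5,"ax": 0,"ay": 0,"az": 0,"fingers": 0},
    {"x": 0,"y": 0,"z": 2,"ax": 0,"ay": 0,"az": 0,"fingers": 0},
    {"x": 0,"y": 0,"z": 0,"ax": 0,"ay": 0,"az": 0,"fingers": 0},
    {"x": 0,"y": 0,"z": 0,"ax": 0,"ay": 0,"az": 0,"fingers": 0},
  ],
)

```text
time: 3.02
tool_pos: [0.4777, -0.1865, 0.1796]
tool_rot: [0.0, 0.997, -0.074, 0.001]
contact_force: [0.8, -0.9, -0.1]
finger_gap: 0.0854
finger_force: 0.0
```

```bash
python3 g.py .477 -.186 .062
```

```text
t 3.025 now [ 0.4777 -0.1865  0.1796] gap 0.08541290876454939 F [ 0.8 -0.9 -0.1] 
 turn [ 0.03 -0.09 -0.03] then shift cm (tool) [-0.08 -0.03 11.76] or before turn [-0.1  -0.04 11.76]
```

Call:
drive_tool(
  moves=[
    {"x": 0,"y": 0,"z": 4,"ax": 0,"ay": 0,"az": 0,"fingers": 0},
    {"x": 0,"y": 0,"z": 4,"ax": 0,"ay": 0,"az": 0,"fingers": 0},
    {"x": 0,"y": 0,"z": 2.5,"ax": 0,"ay": 0,"az": 0,"fingers": 0},
    {"x": 0,"y": 0,"z": 1.2,"ax": 0,"ay": 0,"az": 0,"fingers": 0},
    {"x": 0,"y": 0,"z": 0,"ax": 0,"ay": 0,"az": 0,"fingers": 180},
    {"x": 0,"y": 0,"z": 0,"ax": 0,"ay": 0,"az": 0,"fingers": 180},
    {"x": 0,"y": 0,"z": 0,"ax": 0,"ay": 0,"az": 0,"fingers": 180},
    {"x": 0,"y": 0,"z": 0,"ax": 0,"ay": 0,"az": 0,"fingers": 180},
    {"x": 0,"y": 0,"z": 0,"ax": 0,"ay": 0,"az": 0,"fingers": 180},
    {"x": 0,"y": 0,"z": 0,"ax": 0,"ay": 0,"az": 0,"fingers": 180},
  ],
)

```text
time: 4.28
tool_pos: [0.4784, -0.1867, 0.0632]
tool_rot: [0.001, 0.997, -0.074, 0.001]
contact_force: [-0.3, 0.2, 6.0]
finger_gap: 0.037
finger_force: 60.0
```

```bash
python3 g.py .5757 .0559 .17
```

```text
t 4.275 now [ 0.4784 -0.1867  0.0632] gap 0.037020949475180774 F [-0.3  0.2  6. ] 
 turn [ 0.06 -0.17 -0.01] then shift cm (tool) [  6.03 -25.43 -10.68] or before turn [  6.06 -25.42 -10.69]
```

Call:
drive_tool(
  moves=[
    {"x": 0,"y": 0,"z": -3,"ax": 0,"ay": 0,"az": 0,"fingers": 180},
    {"x": 0,"y": 0,"z": -5,"ax": 0,"ay": 0,"az": 0,"fingers": 180},
    {"x": 0,"y": 0,"z": -5,"ax": 0,"ay": 0,"az": 0,"fingers": 180},
    {"x": 1.2,"y": -3,"z": 0,"ax": 0,"ay": 0,"az": 0,"fingers": 180},
    {"x": 1.2,"y": -5,"z": 0,"ax": 0,"ay": 0,"az": 0,"fingers": 180},
    {"x": 1.2,"y": -5,"z": 0,"ax": 0,"ay": 0,"az": 0,"fingers": 180},
    {"x": 1.2,"y": -5,"z": 0,"ax": 0,"ay": 0,"az": 0,"fingers": 180},
    {"x": 1.2,"y": -4.4,"z": 0,"ax": 0,"ay": 0,"az": 0,"fingers": 180},
    {"x": 0,"y": -3,"z": 0,"ax": 0,"ay": 0,"az": 0,"fingers": 180},
    {"x": 0,"y": 0,"z": 0,"ax": 0,"ay": 0,"az": 0,"fingers": 180},
  ],
)

```text
time: 5.52
tool_pos: [0.5743, 0.0585, 0.1916]
tool_rot: [-0.0, 0.997, -0.073, 0.0]
contact_force: [-0.2, 0.5, -0.7]
finger_gap: 0.037
finger_force: 60.2
```

```bash
python3 - <<'E'
from m import *
from g import go
im,d=arm.snapshot("scene"); cv2.imwrite("pics/s2.png",cv2.resize(im[120:270,230:430],None,fx=4,fy=4,interpolation=2)); np.save("scene1.npy",d)
im,d2=arm.snapshot("top"); np.save("top1.npy",d2)
P=cloud("scene",d); m=(abs(P[...,0]-.576)<.06)&(abs(P[...,1]-.056)<.06)&(d>0)
for lo in np.arange(.12,.2,.01):
    q=P[m&(P[...,2]>lo)&(P[...,2]<lo+.01)]
    if len(q): print(round(lo,2),len(q),q.mean(0).round(4),q.min(0).round(4),q.max(0).round(4))
go(.5757,.0559,.086)
E
```

```text
0.12 2 [0.5887 0.0578 0.129 ] [0.5878 0.0481 0.128 ] [0.5896 0.0675 0.1299]
0.13 29 [0.5874 0.0569 0.1356] [0.5766 0.0395 0.1305] [0.5933 0.0756 0.1398]
0.14 24 [0.5876 0.0571 0.1455] [0.5778 0.0392 0.1406] [0.5919 0.075  0.1496]
0.15 28 [0.5862 0.0561 0.1548] [0.5738 0.039  0.1502] [0.5921 0.0746 0.1596]
0.16 28 [0.5876 0.0547 0.1653] [0.5748 0.0387 0.1604] [0.5927 0.074  0.1697]
0.17 28 [0.5871 0.055  0.1755] [0.5744 0.0333 0.1703] [0.5927 0.0733 0.18  ]
0.18 45 [0.5868 0.0552 0.1847] [0.5768 0.0251 0.18  ] [0.5938 0.0862 0.1898]
0.19 61 [0.5852 0.0556 0.1942] [0.5754 0.0249 0.19  ] [0.5923 0.0878 0.1999]
0.2 65 [0.583  0.0564 0.2053] [0.5611 0.0248 0.2002] [0.5917 0.0875 0.2099]
t 5.625 now [0.5741 0.0562 0.1915] gap 0.03704066948182536 F [ 0.3 -0.1 -1.3] 
 turn [ 0.02 -0.01  0.03] then shift cm (tool) [1.600e-01 1.000e-02 1.055e+01] or before turn [1.600e-01 1.000e-02 1.055e+01]
```

View pics/s2.png

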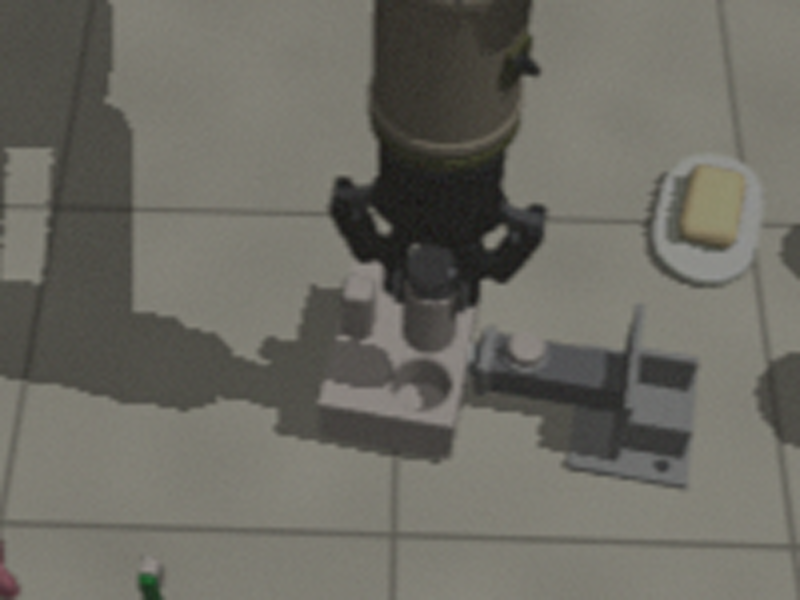

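The picture shows the stout bottle held upright behind and above the wide pocket, whose mouth is at crop (425,383). Now I'll refine the caddy pose in the scene camera.

```bash
python3 - <<'E'
from m import *
for n,box in(("scene",(300,170,352,240)),("top",(285,180,335,245))):
    d=np.load(n+"0.npy");P=cloud(n,d); u0,v0,u1,v1=box
    b=np.zeros(d.shape,bool); b[v0:v1,u0:u1]=1
    m=b&(abs(P[...,2]-.062)<.006); print(n,"z",np.median(P[m][:,2]))
    l,k=ni.label(m); l=l==np.argmax(np.bincount(l[m]))
    # model fit: maximise agreement of rendered top face mask (pockets out) on plane z=.062
    v,u=np.nonzero(b); K,R,t=cam(n); o=-R.T@t.ravel()
    D=(R.T@np.linalg.inv(K)@np.stack([u,v,np.ones_like(u)]).astype(float)).T
    W=(o+D*((.062-o[2])/D[:,2])[:,None])[:,:2]; T=l[v,u].astype(float)
    from scipy.optimize import minimize
    sg=lambda s:1/(1+np.exp(-np.clip(s/.0012,-30,30)))
    def f(p):
        a=np.radians(p[2]);c,s=np.cos(a),np.sin(a);x=W-[p[0]/1000,p[1]/1000];X=x@[c,s];Y=x@[-s,c]
        M=sg(.05-abs(X))*sg(.07-abs(Y))
        M=M*sg(np.hypot(X-.02,Y-.038)-.016)*sg(np.hypot(X-.02,Y+.038)-.023)
        w=~((abs(X+.034)<.03)&(abs(Y)<.022)) # ignore near post
        w=w&~((abs(X+.034)<.05)&(Y>0)&(Y<.06)) if n=="scene" else w
        return ((M-T)**2*w).sum()
    r=minimize(f,[535,42,81.5],method="Nelder-Mead",options=dict(initial_simplex=[[535,42,81.5],[541,42,81.5],[535,48,81.5],[535,42,84]]))
    a=np.radians(r.x[2]);e=np.array([np.cos(a),np.sin(a)]);g=np.array([-e[1],e[0]]);c=r.x[:2]/1000
    print(r.x,r.fun,"slim",c+.02*e+.038*g,"stout",c+.02*e-.038*g,"post",c-.034*e,"button",c+.092*e)
# held bottle in scene: circle fit
d=np.load("scene1.npy");P=cloud("scene",d);q=P[(abs(P[...,0]-.576)<.06)&(abs(P[...,1]-.057)<.0165)&(P[...,2]>.137)&(P[...,2]<.178)]
from scipy.optimize import least_squares
print(len(q),least_squares(lambda p:np.hypot(q[:,0]-p[0],q[:,1]-p[1])-.019,[.57,.057],loss="soft_l1",f_scale=.001).x)
E
```

```text
scene z 0.06067025873072392
[536.577256    39.95777463  80.90591615] 50.90404522896381 slim [0.50221603 0.06571251] stout [0.57726072 0.05370025] post [0.53120335 0.00638515] button [0.55111842 0.13080135]
top z 0.06122373333603376
[533.15252129  43.30691574  80.83703994] 138.7023868070368 slim [0.49882228 0.06910294] stout [0.57385248 0.05700047] post [0.52773826 0.00974078] button [0.54780288 0.13413294]
95 [0.57262553 0.05743236]
```

```bash
sed -i 's/YAW=81.5/YAW=80.9/' g.py; python3 g.py .578 .0548 .133
```

```text
t 5.625 now [0.5741 0.0562 0.1915] gap 0.03704066948182536 F [ 0.3 -0.1 -1.3] 
 turn [ 0.02 -0.01  0.63] then shift cm (tool) [0.41 0.08 5.85] or before turn [0.41 0.08 5.85]
```

Call:
drive_tool(
  moves=[
    {"x": 0.4,"y": 0.1,"z": 1,"ax": 0,"ay": 0,"az": 0.6,"fingers": 180},
    {"x": 0,"y": 0,"z": 3,"ax": 0,"ay": 0,"az": 0,"fingers": 180},
    {"x": 0,"y": 0,"z": 1.8,"ax": 0,"ay": 0,"az": 0,"fingers": 180},
    {"x": 0,"y": 0,"z": 0,"ax": 0,"ay": 0,"az": 0,"fingers": 180},
    {"x": 0,"y": 0,"z": 0,"ax": 0,"ay": 0,"az": 0,"fingers": 180},
  ],
)

```text
time: 6.25
tool_pos: [0.5784, 0.0544, 0.1341]
tool_rot: [-0.0, 0.997, -0.08, 0.0]
contact_force: [0.4, -0.1, -1.0]
finger_gap: 0.0368
finger_force: 60.2
```

```bash
python3 - <<'E'
from m import *
from g import go
from scipy.optimize import least_squares
go(.578,.0548,.087)
im,d=arm.snapshot("scene"); cv2.imwrite("pics/s3.png",cv2.resize(im[160:250,280:400],None,fx=6,fy=6,interpolation=2))
P=cloud("scene",d);q=P[(abs(P[...,0]-.586)<.018)&(abs(P[...,1]-.054)<.0165)&(P[...,2]>.078)&(P[...,2]<.118)]
print(len(q),least_squares(lambda p:np.hypot(q[:,0]-p[0],q[:,1]-p[1])-.019,[.57,.055],loss="soft_l1",f_scale=.001).x)
E
```

```text
t 6.25 now [0.5784 0.0544 0.1341] gap 0.03680158075922483 F [ 0.4 -0.1 -1. ] 
 turn [-0.01 -0.05 -0.05] then shift cm (tool) [-0.05 -0.03  4.71] or before turn [-0.05 -0.03  4.71]
81 [0.57702889 0.05306671]
```

View pics/s3.png

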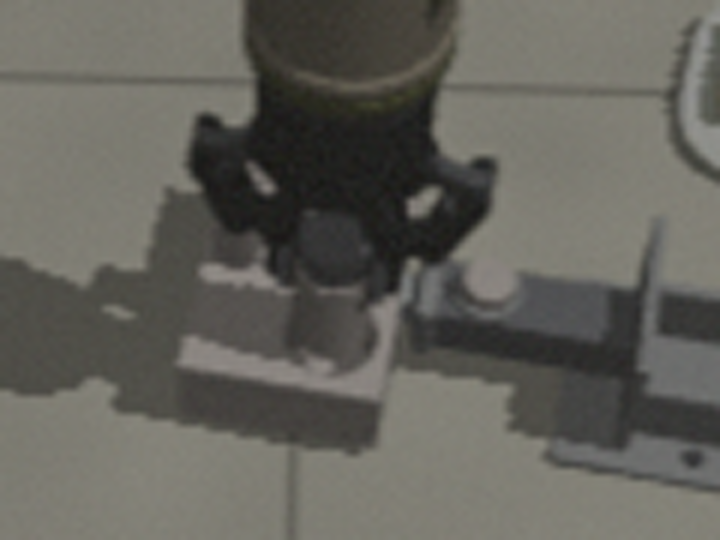

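The bottle is over the mouth, within 1 mm. Lowering it now.

Call:
drive_tool(
  moves=[
    {"x": 0,"y": 0,"z": 1,"ax": 0,"ay": 0,"az": 0,"fingers": 180},
    {"x": 0,"y": 0,"z": 0.8,"ax": 0,"ay": 0,"az": 0,"fingers": 180},
    {"x": 0,"y": 0,"z": 0.8,"ax": 0,"ay": 0,"az": 0,"fingers": 180},
    {"x": 0,"y": 0,"z": 0,"ax": 0,"ay": 0,"az": 0,"fingers": 180},
  ],
)

```text
time: 6.8
tool_pos: [0.5771, 0.0547, 0.106]
tool_rot: [0.0, 0.997, -0.079, -0.001]
contact_force: [0.5, -0.2, -0.8]
finger_gap: 0.0367
finger_force: 60.2
```

Call:
drive_tool(
  moves=[
    {"x": 0,"y": 0,"z": 1,"ax": 0,"ay": 0,"az": 0,"fingers": 180},
    {"x": 0,"y": 0,"z": 0.8,"ax": 0,"ay": 0,"az": 0,"fingers": 180},
    {"x": 0,"y": 0,"z": 0,"ax": 0,"ay": 0,"az": 0,"fingers": 180},
    {"x": 0,"y": 0,"z": 0,"ax": 0,"ay": 0,"az": 0,"fingers": 180},
  ],
)

```text
time: 7.3
tool_pos: [0.578, 0.0547, 0.0893]
tool_rot: [-0.0, 0.997, -0.079, 0.0]
contact_force: [0.2, -1.1, -0.5]
finger_gap: 0.0368
finger_force: 60.2
```

Call:
drive_tool(
  moves=[
    {"x": 0,"y": 0,"z": 0.15,"ax": 0,"ay": 0,"az": 0,"fingers": 180},
    {"x": 0,"y": 0,"z": 0,"ax": 0,"ay": 0,"az": 0,"fingers": 30},
    {"x": 0,"y": 0,"z": 0,"ax": 0,"ay": 0,"az": 0,"fingers": 30},
    {"x": 0,"y": 0,"z": 0,"ax": 0,"ay": 0,"az": 0,"fingers": 30},
    {"x": 0,"y": 0,"z": 0,"ax": 0,"ay": 0,"az": 0,"fingers": 30},
    {"x": 0,"y": 0,"z": -3,"ax": 0,"ay": 0,"az": 0,"fingers": 30},
    {"x": 0,"y": 0,"z": -4,"ax": 0,"ay": 0,"az": 0,"fingers": 30},
    {"x": 0,"y": 0,"z": -3,"ax": 0,"ay": 0,"az": 0,"fingers": 30},
    {"x": 0,"y": 0,"z": 0,"ax": 0,"ay": 0,"az": 0,"fingers": 30},
  ],
)

```text
time: 8.43
tool_pos: [0.58, 0.0548, 0.1915]
tool_rot: [-0.0, 0.997, -0.079, 0.003]
contact_force: [0.7, 0.1, 0.0]
finger_gap: 0.0756
finger_force: 0.0
```

```bash
python3 - <<'E'
from m import *
from g import go
from scipy.optimize import least_squares
im,d=arm.snapshot("scene")
P=cloud("scene",d);q=P[(abs(P[...,0]-.586)<.03)&(abs(P[...,1]-.054)<.03)&(P[...,2]>.07)&(P[...,2]<.125)]
print(len(q),q.max(0),q[q[:,2]>.102].mean(0)); q=q[(q[:,2]<.1)&(q[:,0]>.578)]
print(len(q),least_squares(lambda p:np.hypot(q[:,0]-p[0],q[:,1]-p[1])-.019,[.57,.055],loss="soft_l1",f_scale=.001).x)
d=np.load("scene0.npy");P=cloud("scene",d)
q=P[(np.hypot(P[...,0]-.557,P[...,1]+.354)<.03)&(P[...,2]>.035)&(P[...,2]<.078)]
print(len(q),least_squares(lambda p:np.hypot(q[:,0]-p[0],q[:,1]-p[1])-.012,[.555,-.354],loss="soft_l1",f_scale=.001).x)
go(.556,-.353,.2)
E
```

```text
188 [0.59713172 0.06989952 0.1120609 ] [0.57881803 0.05318909 0.10695517]
72 [0.57573948 0.05342488]
70 [ 0.55476143 -0.35708185]
t 8.475 now [0.5788 0.0547 0.1892] gap 0.07525964179041085 F [ 0.4 -0.6 -1. ] 
 turn [-0.03 -0.16 -0.02] then shift cm (tool) [ 4.19 40.62 -1.08] or before turn [ 4.21 40.62 -1.09]
```

Call:
drive_tool(
  moves=[
    {"x": 0.4,"y": 4,"z": -1,"ax": 0,"ay": 0,"az": 0,"fingers": 20},
    {"x": 0.5,"y": 5,"z": 0,"ax": 0,"ay": 0,"az": 0,"fingers": 20},
    {"x": 0.5,"y": 5,"z": 0,"ax": 0,"ay": 0,"az": 0,"fingers": 20},
    {"x": 0.5,"y": 5,"z": 0,"ax": 0,"ay": 0,"az": 0,"fingers": 20},
    {"x": 0.5,"y": 5,"z": 0,"ax": 0,"ay": 0,"az": 0,"fingers": 20},
    {"x": 0.5,"y": 5,"z": 0,"ax": 0,"ay": 0,"az": 0,"fingers": 20},
    {"x": 0.5,"y": 5,"z": 0,"ax": 0,"ay": 0,"az": 0,"fingers": 20},
    {"x": 0.5,"y": 4,"z": 0,"ax": 0,"ay": 0,"az": 0,"fingers": 20},
    {"x": 0.3,"y": 2.9,"z": 0,"ax": 0,"ay": 0,"az": 0,"fingers": 20},
    {"x": 0,"y": 0,"z": 3,"ax": 0,"ay": 0,"az": 0,"fingers": 20},
  ],
)

```text
time: 9.72
tool_pos: [0.5547, -0.359, 0.1683]
tool_rot: [0.001, 0.997, -0.081, 0.001]
contact_force: [0.1, 0.5, -0.6]
finger_gap: 0.0786
finger_force: 0.0
```

Call:
drive_tool(
  moves=[
    {"x": 0,"y": 0,"z": 1,"ax": 0,"ay": 0,"az": 0,"fingers": 20},
    {"x": 0,"y": 0,"z": 0,"ax": 0,"ay": 0,"az": 0,"fingers": 20},
    {"x": 0,"y": 0,"z": 0,"ax": 0,"ay": 0,"az": 0,"fingers": 20},
  ],
)

```text
time: 10.1
tool_pos: [0.5551, -0.3555, 0.1586]
tool_rot: [0.0, 0.997, -0.079, 0.0]
contact_force: [0.0, -0.3, -0.3]
finger_gap: 0.0789
finger_force: 0.0
```

```bash
python3 g.py .556 -.356 .062
```

```text
t 10.1 now [ 0.5551 -0.3555  0.1586] gap 0.07891424274816189 F [ 0.  -0.3 -0.3] 
 turn [ 0.02 -0.05  0.03] then shift cm (tool) [0.1  0.03 9.66] or before turn [0.09 0.03 9.66]
```

Call:
drive_tool(
  moves=[
    {"x": 0.1,"y": 0,"z": 4,"ax": 0,"ay": 0,"az": 0,"fingers": 20},
    {"x": 0,"y": 0,"z": 3.5,"ax": 0,"ay": 0,"az": 0,"fingers": 20},
    {"x": 0,"y": 0,"z": 2.1,"ax": 0,"ay": 0,"az": 0,"fingers": 20},
    {"x": 0,"y": 0,"z": 0,"ax": 0,"ay": 0,"az": 0,"fingers": 20},
    {"x": 0,"y": 0,"z": 0,"ax": 0,"ay": 0,"az": 0,"fingers": 220},
    {"x": 0,"y": 0,"z": 0,"ax": 0,"ay": 0,"az": 0,"fingers": 220},
    {"x": 0,"y": 0,"z": 0,"ax": 0,"ay": 0,"az": 0,"fingers": 220},
    {"x": 0,"y": 0,"z": 0,"ax": 0,"ay": 0,"az": 0,"fingers": 220},
    {"x": 0,"y": 0,"z": 0,"ax": 0,"ay": 0,"az": 0,"fingers": 220},
    {"x": 0,"y": 0,"z": 0,"ax": 0,"ay": 0,"az": 0,"fingers": 220},
  ],
)

```text
time: 11.35
tool_pos: [0.5563, -0.3565, 0.0633]
tool_rot: [0.001, 0.997, -0.079, 0.001]
contact_force: [-0.5, -0.4, 7.1]
finger_gap: 0.0223
finger_force: 58.8
```

```bash
python3 g.py .503 .0667 .2
```

```text
t 11.35 now [ 0.5563 -0.3565  0.0633] gap 0.022320226641096442 F [-0.5 -0.4  7.1] 
 turn [ 0.06 -0.11 -0.02] then shift cm (tool) [-11.96 -40.95 -13.67] or before turn [-11.94 -40.93 -13.74]
```

Call:
drive_tool(
  moves=[
    {"x": 0,"y": 0,"z": -4,"ax": 0,"ay": 0,"az": 0,"fingers": 220},
    {"x": 0,"y": 0,"z": -5,"ax": 0,"ay": 0,"az": 0,"fingers": 220},
    {"x": 0,"y": 0,"z": -4.7,"ax": 0,"ay": 0,"az": 0,"fingers": 220},
    {"x": -1.2,"y": -4,"z": 0,"ax": 0,"ay": 0,"az": 0,"fingers": 220},
    {"x": -1.5,"y": -5,"z": 0,"ax": 0,"ay": 0,"az": 0,"fingers": 220},
    {"x": -1.5,"y": -5,"z": 0,"ax": 0,"ay": 0,"az": 0,"fingers": 220},
    {"x": -1.5,"y": -5,"z": 0,"ax": 0,"ay": 0,"az": 0,"fingers": 220},
    {"x": -1.5,"y": -5,"z": 0,"ax": 0,"ay": 0,"az": 0,"fingers": 220},
    {"x": -1.5,"y": -5,"z": 0,"ax": 0,"ay": 0,"az": 0,"fingers": 220},
    {"x": -1.5,"y": -5,"z": 0,"ax": 0,"ay": 0,"az": 0,"fingers": 220},
  ],
)

```text
time: 12.6
tool_pos: [0.5082, -0.0025, 0.1989]
tool_rot: [-0.0, 0.997, -0.08, 0.0]
contact_force: [0.4, -0.4, -0.4]
finger_gap: 0.0227
finger_force: 58.8
```

Call:
drive_tool(
  moves=[
    {"x": -1,"y": -4,"z": 0,"ax": 0,"ay": 0,"az": 0,"fingers": 220},
    {"x": -0.8,"y": -3,"z": 0,"ax": 0,"ay": 0,"az": 0,"fingers": 220},
    {"x": 0,"y": 0,"z": 3,"ax": 0,"ay": 0,"az": 0,"fingers": 220},
    {"x": 0,"y": 0,"z": 3,"ax": 0,"ay": 0,"az": 0,"fingers": 220},
    {"x": 0,"y": 0,"z": 0,"ax": 0,"ay": 0,"az": 0,"fingers": 220},
    {"x": 0,"y": 0,"z": 0,"ax": 0,"ay": 0,"az": 0,"fingers": 220},
  ],
)

```text
time: 13.35
tool_pos: [0.5025, 0.0678, 0.1399]
tool_rot: [-0.0, 0.997, -0.08, 0.0]
contact_force: [0.8, -0.2, -0.8]
finger_gap: 0.0227
finger_force: 58.8
```

```bash
cat > sl.py <<'E'
from m import *
from g import go
from scipy.optimize import least_squares
go(.503,.0667,.089)
im,d=arm.snapshot("scene"); np.save("scene3.npy",d); cv2.imwrite("pics/s4.png",cv2.resize(im[140:240,280:400],None,fx=6,fy=6,interpolation=2))
P=cloud("scene",d)
q=P[(np.hypot(P[...,0]-.512,P[...,1]-.066)<.02)&(P[...,2]>.078)&(P[...,2]<.125)]
print(len(q),q.max(0),q.min(0),least_squares(lambda p:np.hypot(q[:,0]-p[0],q[:,1]-p[1])-.012,[.50,.0657],loss="soft_l1",f_scale=.001).x,"pocket .5022 .0657")
E
python3 sl.py
```

```text
t 13.35 now [0.5025 0.0678 0.1399] gap 0.02274794062671352 F [ 0.8 -0.2 -0.8] 
 turn [-0.01 -0.05 -0.03] then shift cm (tool) [0.06 0.11 5.09] or before turn [0.06 0.11 5.09]
70 [0.51545004 0.07821561 0.12392775] [0.50580276 0.05312509 0.0806012 ] [0.50186522 0.06713834] pocket .5022 .0657
```

View pics/s4.png

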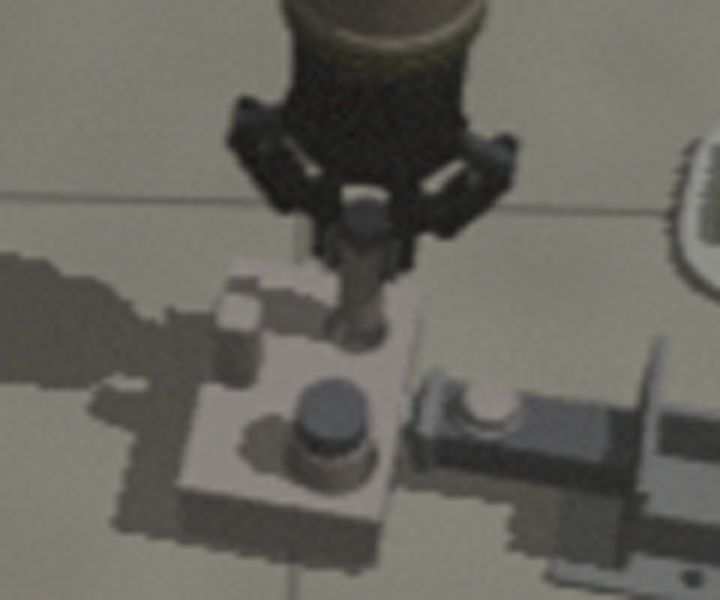

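The stout bottle is seated at crop (333,430). The slim one hovers over its pocket at (360,325), about 1.4 mm too far along y, so I'll correct that while lowering.

Call:
drive_tool(
  moves=[
    {"x": 0,"y": 0.15,"z": 0.5,"ax": 0,"ay": 0,"az": 0,"fingers": 220},
    {"x": 0,"y": 0,"z": 1,"ax": 0,"ay": 0,"az": 0,"fingers": 220},
    {"x": 0,"y": 0,"z": 0.8,"ax": 0,"ay": 0,"az": 0,"fingers": 220},
    {"x": 0,"y": 0,"z": 0.7,"ax": 0,"ay": 0,"az": 0,"fingers": 220},
    {"x": 0,"y": 0,"z": 0,"ax": 0,"ay": 0,"az": 0,"fingers": 220},
  ],
)

```text
time: 14.02
tool_pos: [0.5011, 0.0664, 0.1078]
tool_rot: [0.0, 0.997, -0.079, -0.001]
contact_force: [-0.4, 0.8, -0.7]
finger_gap: 0.0223
finger_force: 58.8
```

Free so far (underside at about 45 mm). Continuing down.

Call:
drive_tool(
  moves=[
    {"x": 0,"y": 0,"z": 0.8,"ax": 0,"ay": 0,"az": 0,"fingers": 220},
    {"x": 0,"y": 0,"z": 0.8,"ax": 0,"ay": 0,"az": 0,"fingers": 220},
    {"x": 0,"y": 0,"z": 0.3,"ax": 0,"ay": 0,"az": 0,"fingers": 220},
    {"x": 0,"y": 0,"z": 0,"ax": 0,"ay": 0,"az": 0,"fingers": 220},
    {"x": 0,"y": 0,"z": 0,"ax": 0,"ay": 0,"az": 0,"fingers": 220},
  ],
)

```text
time: 14.65
tool_pos: [0.502, 0.0664, 0.09]
tool_rot: [-0.0, 0.997, -0.079, 0.0]
contact_force: [1.0, -0.3, -1.6]
finger_gap: 0.0227
finger_force: 58.8
```

Call:
drive_tool(
  moves=[
    {"x": 0,"y": 0,"z": 0.2,"ax": 0,"ay": 0,"az": 0,"fingers": 220},
    {"x": 0,"y": 0,"z": 0,"ax": 0,"ay": 0,"az": 0,"fingers": 100},
    {"x": 0,"y": 0,"z": 0,"ax": 0,"ay": 0,"az": 0,"fingers": 100},
    {"x": 0,"y": 0,"z": 0,"ax": 0,"ay": 0,"az": 0,"fingers": 100},
    {"x": 0,"y": 0,"z": 0,"ax": 0,"ay": 0,"az": 0,"fingers": 100},
    {"x": 0,"y": 0,"z": -3,"ax": 0,"ay": 0,"az": 0,"fingers": 100},
    {"x": 0,"y": 0,"z": -4,"ax": 0,"ay": 0,"az": 0,"fingers": 100},
    {"x": 0,"y": 0,"z": -3,"ax": 0,"ay": 0,"az": 0,"fingers": 100},
    {"x": 0,"y": 0,"z": 0,"ax": 0,"ay": 0,"az": 0,"fingers": 100},
    {"x": 0,"y": 0,"z": 0,"ax": 0,"ay": 0,"az": 0,"fingers": 255},
  ],
)

```text
time: 15.9
tool_pos: [0.5015, 0.0664, 0.1871]
tool_rot: [0.0, 0.997, -0.079, -0.0]
contact_force: [-0.5, 0.6, -0.5]
finger_gap: 0.0346
finger_force: 0.0
```

```bash
python3 - <<'E'
from m import *
from g import go
from scipy.optimize import least_squares
im,d=arm.snapshot("scene"); cv2.imwrite("pics/s5.png",cv2.resize(im[140:240,280:400],None,fx=6,fy=6,interpolation=2))
P=cloud("scene",d)
for b in blobs("scene",d,.1,.125,(300,150,400,230),4): print(b)
for b in blobs("scene",d,.07,.08,(350,180,400,230),4): print(b)
# scene button (.5511,.1308)+bias .001; top (.5478,.1341)
go(.551,.132,.16)
E
```

```text
(43, [339.1, 186.4], [0.5037, 0.0656, 0.1067], [0.022, 0.018, 0.01])
(66, [318.8, 193.0], [0.5334, 0.0069, 0.1135], [0.022, 0.023, 0.019])
(114, [334.5, 208.3], [0.5794, 0.053, 0.1066], [0.035, 0.032, 0.011])
(54, [360.8, 206.4], [0.551, 0.1311, 0.0748], [0.025, 0.024, 0.007])
(4, [387.0, 205.5], [0.5459, 0.2078, 0.0755], [0.016, 0.002, 0.008])
(6, [385.7, 223.2], [0.6052, 0.2002, 0.0749], [0.005, 0.005, 0.007])
t 15.95 now [0.5011 0.0664 0.1864] gap 0.027215018214720894 F [-0.8 -0.3 -0.4] 
 turn [ 0.02  0.11 -0.02] then shift cm (tool) [ 3.89 -7.27  2.64] or before turn [ 3.9  -7.27  2.63]
```

View pics/s5.png

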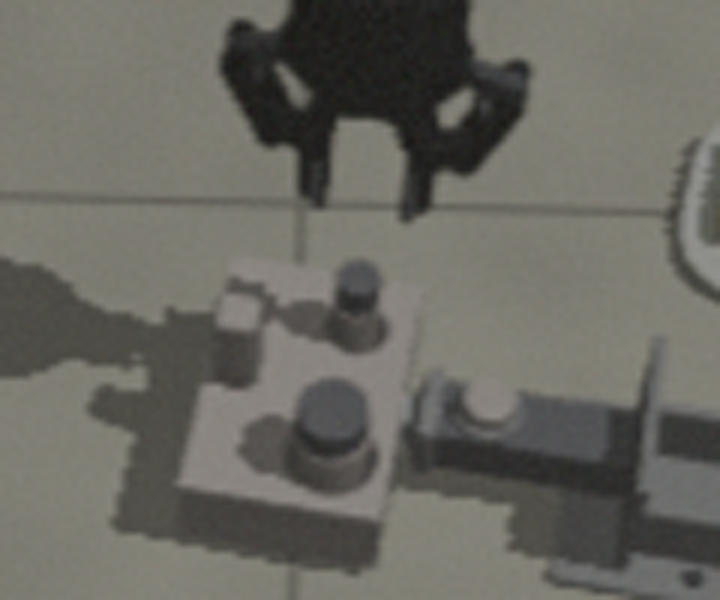

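Both bottles are seated at crop (357,300) and (332,425), and the button is at (488,405). Moving over it with the fingers shut.

Call:
drive_tool(
  moves=[
    {"x": 1.3,"y": -2.4,"z": 0,"ax": 0,"ay": 0,"az": 0,"fingers": 255},
    {"x": 1.3,"y": -2.5,"z": 0,"ax": 0,"ay": 0,"az": 0,"fingers": 255},
    {"x": 1.3,"y": -2.4,"z": 0,"ax": 0,"ay": 0,"az": 0,"fingers": 255},
    {"x": 0,"y": 0,"z": 4,"ax": 0,"ay": 0,"az": 0,"fingers": 255},
    {"x": 0,"y": 0,"z": 3.6,"ax": 0,"ay": 0,"az": 0,"fingers": 255},
    {"x": 0,"y": 0,"z": 0,"ax": 0,"ay": 0,"az": 0,"fingers": 255},
    {"x": 0,"y": 0,"z": 0,"ax": 0,"ay": 0,"az": 0,"fingers": 255},
  ],
)

```text
time: 16.82
tool_pos: [0.552, 0.1323, 0.1123]
tool_rot: [-0.0, 0.997, -0.08, -0.0]
contact_force: [0.6, 1.2, -0.5]
finger_gap: 0.0002
finger_force: 0.0
```

```bash
python3 g.py .551 .132 .085
```

```text
t 16.825 now [0.552  0.1323 0.1123] gap 0.000207246352586682 F [ 0.6  1.2 -0.5] 
 turn [-0.    0.01 -0.02] then shift cm (tool) [-0.1   0.05  2.73] or before turn [-0.1   0.05  2.73]
```

Call:
drive_tool(
  moves=[
    {"x": -0.1,"y": 0,"z": 1.5,"ax": 0,"ay": 0,"az": 0,"fingers": 255},
    {"x": 0,"y": 0,"z": 0.5,"ax": 0,"ay": 0,"az": 0,"fingers": 255},
    {"x": 0,"y": 0,"z": 0.4,"ax": 0,"ay": 0,"az": 0,"fingers": 255},
    {"x": 0,"y": 0,"z": 0.3,"ax": 0,"ay": 0,"az": 0,"fingers": 255},
    {"x": 0,"y": 0,"z": 0,"ax": 0,"ay": 0,"az": 0,"fingers": 255},
    {"x": 0,"y": 0,"z": 0,"ax": 0,"ay": 0,"az": 0,"fingers": 255},
  ],
)

```text
time: 17.58
tool_pos: [0.5511, 0.1325, 0.0851]
tool_rot: [-0.0, 0.997, -0.079, 0.0]
contact_force: [-0.2, -0.4, 2.9]
finger_gap: 0.0003
finger_force: 1.8
```

Call:
drive_tool(
  moves=[
    {"x": 0,"y": 0,"z": 0.15,"ax": 0,"ay": 0,"az": 0,"fingers": 255},
    {"x": 0,"y": 0,"z": 0,"ax": 0,"ay": 0,"az": 0,"fingers": 255},
    {"x": 0,"y": 0,"z": 0,"ax": 0,"ay": 0,"az": 0,"fingers": 255},
  ],
)

```text
time: 17.95
tool_pos: [0.5513, 0.1325, 0.085]
tool_rot: [-0.0, 0.997, -0.079, 0.0]
contact_force: [-8.4, -1.0, 15.2]
finger_gap: 0.0003
finger_force: 7.7
```

The button is bottomed (15 N). Next is the post.

Call:
drive_tool(
  moves=[
    {"x": 0,"y": 0,"z": -2,"ax": 0,"ay": 0,"az": 0,"fingers": 255},
    {"x": 0,"y": 0,"z": -4.5,"ax": 0,"ay": 0,"az": 0,"fingers": 255},
    {"x": 0,"y": 0,"z": -4,"ax": 0,"ay": 0,"az": 0,"fingers": 90},
    {"x": 0,"y": 4,"z": 0,"ax": 0,"ay": 0,"az": 0,"fingers": 90},
    {"x": 0,"y": 5,"z": 0,"ax": 0,"ay": 0,"az": 0,"fingers": 90},
    {"x": 0,"y": 3.6,"z": 0,"ax": 0,"ay": 0,"az": 0,"fingers": 90},
    {"x": 0,"y": 0,"z": 0,"ax": 0,"ay": 0,"az": 0,"fingers": 90},
    {"x": 0,"y": 0,"z": 0,"ax": 0,"ay": 0,"az": 0,"fingers": 90},
  ],
)

```text
time: 18.95
tool_pos: [0.5312, 0.0084, 0.1888]
tool_rot: [-0.0, 0.997, -0.08, 0.0]
contact_force: [-0.2, -0.2, -0.4]
finger_gap: 0.0553
finger_force: 0.0
```

```bash
python3 - <<'E'
from m import *
from g import go
im,d=arm.snapshot("scene")
for b in blobs("scene",d,.1,.125,(300,150,400,230),4): print(b)
for b in blobs("scene",d,.064,.08,(350,190,375,215),4): print(b)
go(.532,.0072,.1)
E
```

```text
(43, [338.9, 186.4], [0.5038, 0.0652, 0.1067], [0.02, 0.018, 0.01])
(67, [318.7, 193.2], [0.5334, 0.0068, 0.1123], [0.022, 0.023, 0.018])
(112, [334.6, 208.1], [0.579, 0.0532, 0.1068], [0.034, 0.032, 0.012])
(65, [360.8, 207.7], [0.5503, 0.1317, 0.0662], [0.032, 0.03, 0.006])
t 19.0 now [0.5312 0.0088 0.1886] gap 0.055027880455471315 F [-0.1 -0.8  0.3] 
 turn [-0.03 -0.03  0.01] then shift cm (tool) [0.1  0.15 8.86] or before turn [0.1  0.15 8.86]
```

Call:
drive_tool(
  moves=[
    {"x": 0.1,"y": 0.15,"z": 3,"ax": 0,"ay": 0,"az": 0,"fingers": 90},
    {"x": 0,"y": 0,"z": 3,"ax": 0,"ay": 0,"az": 0,"fingers": 90},
    {"x": 0,"y": 0,"z": 2,"ax": 0,"ay": 0,"az": 0,"fingers": 90},
    {"x": 0,"y": 0,"z": 0.8,"ax": 0,"ay": 0,"az": 0,"fingers": 90},
    {"x": 0,"y": 0,"z": 0,"ax": 0,"ay": 0,"az": 0,"fingers": 230},
    {"x": 0,"y": 0,"z": 0,"ax": 0,"ay": 0,"az": 0,"fingers": 230},
    {"x": 0,"y": 0,"z": 0,"ax": 0,"ay": 0,"az": 0,"fingers": 230},
    {"x": 0,"y": 0,"z": 0,"ax": 0,"ay": 0,"az": 0,"fingers": 230},
    {"x": 0,"y": 0,"z": 0,"ax": 0,"ay": 0,"az": 0,"fingers": 230},
  ],
)

```text
time: 20.12
tool_pos: [0.5325, 0.0066, 0.1012]
tool_rot: [-0.0, 0.997, -0.079, 0.001]
contact_force: [0.6, 2.8, 5.2]
finger_gap: 0.0213
finger_force: 59.3
```

```bash
python3 -c "
from g import go; go(.5162,-.0916,.1)"
```

```text
t 20.125 now [0.5325 0.0066 0.1012] gap 0.02126804959100307 F [0.6 2.8 5.2] 
 turn [-0.03 -0.1  -0.02] then shift cm (tool) [-0.05  9.95  0.12] or before turn [-0.05  9.95  0.12]
```

Gripped. Pulling gently along tool +y.

Call:
drive_tool(
  moves=[
    {"x": 0,"y": 0.6,"z": 0,"ax": 0,"ay": 0,"az": 0,"fingers": 230},
    {"x": 0,"y": 1.0,"z": 0,"ax": 0,"ay": 0,"az": 0,"fingers": 230},
    {"x": 0,"y": 1.2,"z": 0,"ax": 0,"ay": 0,"az": 0,"fingers": 230},
    {"x": 0,"y": 1.2,"z": 0,"ax": 0,"ay": 0,"az": 0,"fingers": 230},
    {"x": 0,"y": 0.8,"z": 0,"ax": 0,"ay": 0,"az": 0,"fingers": 230},
    {"x": 0,"y": 0.8,"z": 0,"ax": 0,"ay": 0,"az": 0,"fingers": 230},
    {"x": 0,"y": 1.2,"z": 0,"ax": 0,"ay": 0,"az": 0,"fingers": 230},
    {"x": 0,"y": 1.2,"z": 0,"ax": 0,"ay": 0,"az": 0,"fingers": 230},
    {"x": 0,"y": 1.0,"z": 0,"ax": 0,"ay": 0,"az": 0,"fingers": 230},
    {"x": 0,"y": 0.5,"z": 0,"ax": 0,"ay": 0,"az": 0,"fingers": 230},
  ],
)

```text
time: 21.38
tool_pos: [0.5169, -0.0876, 0.1008]
tool_rot: [-0.0, 0.997, -0.08, 0.0]
contact_force: [1.4, 7.0, 5.2]
finger_gap: 0.0212
finger_force: 59.6
```

Call:
drive_tool(
  moves=[
    {"x": 0,"y": 0.3,"z": 0,"ax": 0,"ay": 0,"az": 0,"fingers": 230},
    {"x": 0,"y": 0,"z": 0,"ax": 0,"ay": 0,"az": 0,"fingers": 230},
    {"x": 0,"y": 0,"z": 0,"ax": 0,"ay": 0,"az": 0,"fingers": 230},
  ],
)

```text
time: 21.75
tool_pos: [0.5165, -0.0902, 0.1008]
tool_rot: [-0.0, 0.997, -0.08, 0.0]
contact_force: [1.1, 5.1, 4.9]
finger_gap: 0.0212
finger_force: 59.5
```

```bash
python3 -c "
from g import go; go(.5165,-.0925,.1012)"
```

```text
t 21.75 now [ 0.5165 -0.0902  0.1008] gap 0.021157222806937614 F [1.1 5.1 4.9] 
 turn [-0.05 -0.05 -0.03] then shift cm (tool) [ 0.03  0.22 -0.04] or before turn [ 0.03  0.22 -0.04]
```

Call:
drive_tool(
  moves=[
    {"x": 0,"y": 0.3,"z": 0,"ax": 0,"ay": 0,"az": 0,"fingers": 230},
    {"x": 0,"y": 0,"z": 0,"ax": 0,"ay": 0,"az": 0,"fingers": 230},
    {"x": 0,"y": 0,"z": 0,"ax": 0,"ay": 0,"az": 0,"fingers": 230},
    {"x": 0,"y": 0,"z": 0,"ax": 0,"ay": 0,"az": 0,"fingers": 230},
  ],
)

```text
time: 22.25
tool_pos: [0.5162, -0.092, 0.1006]
tool_rot: [-0.001, 0.997, -0.079, 0.0]
contact_force: [2.5, 11.3, 4.7]
finger_gap: 0.021
finger_force: 59.7
```

```bash
python3 - <<'E'
from m import *
im,d=arm.snapshot("scene"); cv2.imwrite("pics/s6.png",cv2.resize(im[140:240,250:400],None,fx=5,fy=5,interpolation=2))
for b in blobs("scene",d,.1,.113,(270,150,370,230),4): print(b)
s=arm.sense();print(s["tool_pos"],s["contact_force"],s["time"])
E
```

```text
(29, [306.7, 181.5], [0.4881, -0.0305, 0.1055], [0.022, 0.015, 0.009])
(42, [285.0, 190.7], [0.5239, -0.092, 0.1066], [0.014, 0.047, 0.013])
(113, [300.2, 202.5], [0.5628, -0.0454, 0.106], [0.037, 0.035, 0.008])
[ 0.51615671 -0.09204713  0.1005969 ] [ 3.39037795 10.32827193  5.40513739] 22.3
```

View pics/s6.png

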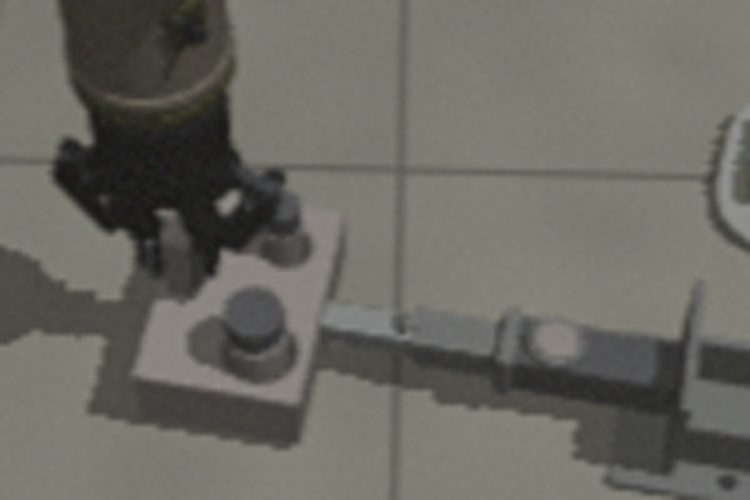

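The arm is fully extended and both bottles are in the caddy. The 11 N pull against springs of at most 5.8 N shows it is at the second stop.

```bash
python3 -c "
from plant import arm; print(arm.hand_in())"
```

```text
the job is handed in; nothing more can be done
None
```

The job is handed in: both bottles look seated in their own pockets, the button is pressed down, and the gripper is holding the caddy by its post at the second stop; no verdict came back from the judge.

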